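# Pin the cart drawbar to its hitch

### The job

The handled canister is standing on the drawbar hitch and covers its pin hole: lift the canister off by its handle and set it down gently, without dropping it, upright and wholly on the round cork mat. Then take the longer of the two headed pins out of the wooden rack and push it straight down through the fork and the drawbar eye, past the stiff spring catch, until its collar sits flat on the fork, and let go. Leave the shorter pin in the rack and leave the other things on the shelf where they are.

Things in the scene. Friction and masses are not known exactly. Their poses are not given: they have to be found in the camera images.
- hitch: Steel drawbar hitch, fixed to the shelf: a 170 x 110 mm base plate with a fork of two level plates, each 96 x 90 x 12 mm, joined by a web at -x. Fork's top face 73 mm above the shelf. Between the plates lies the eye of a flat drawbar, 40 mm wide, running 190 mm to +x at 48 to 60 mm height. Origin on the shelf directly under the pin hole; z up.
- hole_mouth (a point): Centre of the pin hole at the fork's top face; axes as the hitch's. The vertical hole, 20 mm wide, passes upper plate, eye and lower plate (in line already; underside 39 mm below the mouth, free space to 63 mm). A sprung ball in the lower plate grips the pin over its last 30 mm of travel: it takes 5 to 20 N of downward push, more than the pin's weight.
- canister: Closed aluminium canister, 76 mm in diameter, 88 mm tall to its lid, with a rigid arched handle on top: a level grip bar 12 mm thick (along the canister's x), 67 mm long (along its y), 10 mm high, on two uprights 62 mm apart. About 0.45 kg. Starts standing on the fork over the hole. Origin at the centre of its underside, z up.
- canister_grip (a point): Middle of the canister's grip bar, 131 mm above its underside; there are 38 mm of free height between the lid and the underside of the bar. Axes as the canister's: the bar runs along y.
- mat: Round cork mat, 160 mm in diameter, 4 mm thick, fixed flat on the shelf at one side of the hitch. Origin at the centre of its underside.
- rack: Wooden block, 60 mm (x) x 150 mm (y) x 45 mm high, fixed on the shelf at the other side of the hitch, with two round holes 21 mm in diameter and 30 mm deep at y = -40 and +40 mm, one pin standing in each. Origin at the centre of its underside.
- long_pin: The longer of two plain steel pins, 100 mm, 0.2 kg: a round knob 24 mm in diameter, 34 mm tall, under it a round collar 40 mm in diameter, 6 mm thick, then a round shank 18 mm in diameter, 60 mm long, tapering to 12 mm over its last 8 mm. Starts upright in either hole of the rack, knob top 115 mm above the shelf. Origin at the centre of its foot, z up.
- long_pin_collar (a point): Centre of the underside of the longer pin's collar, 60 mm above its foot along the pin. It meets hole_mouth when the pin is fully home.
- short_pin: The shorter steel pin, 74 mm long (same knob, collar and thickness, shank only 34 mm), upright in the rack's other hole, its knob top 89 mm above the shelf. Bystander. Origin at the centre of its foot.
- clamp_a: Aluminium C-clamp lying flat, about 160 x 80 x 16 mm, near the robot. Bystander. Origin at the middle of its frame.
- clamp_b: Aluminium C-clamp like the other, lying flat at the right-hand (-y) side. Bystander. Origin at the middle of its frame.
- bowl: Round magnetic steel bowl, 116 mm in diameter, 35 mm high, empty. Bystander. Origin at the centre of its underside.
- stud_finder: Plastic stud finder, 150 x 65 x 30 mm, lying flat between robot and hitch. Bystander. Origin at the centre of its underside.
- nail_jar: Closed glass jar of nails, 58 mm in diameter, 89 mm high, standing behind at the left. Bystander. Origin at the centre of its underside.
Not all that is in view belongs to the job. Of the things shaped like the mat, the cork one is meant. There is more than one size of the canister; the job needs the larger.

How it is judged:
On the way, in this order (a step that is already met when the one before it is completed fails the run):
1. the canister stands upright and released, wholly on the cork mat (horizontal distance between canister and mat below 0.044 m and z of canister in the frame of mat below 0.007 m and angle between canister's own z axis and vertical below 0.08 rad and linear speed of canister below 0.02 m/s and contact force between the fingers and canister below 0.1 N), for 0.2 s.
2. the longer pin is pushed home: collar flat on the fork (z of long_pin_collar in the frame of hole_mouth below 0.0025 m and horizontal distance between long_pin_collar and hole_mouth below 0.004 m and angle between long_pin's own z axis and vertical below 0.06 rad), for 0.2 s.
At the end, for the whole second after the job is handed in: The canister stands upright (within 0.08 rad) on the cork mat, its axis within 44 mm of the mat's centre, at rest and released; the longer pin is upright in the hitch's hole (within 4 mm and 0.06 rad of its axis) with the collar's underside no more than 2.5 mm above the fork's top face, at rest (all of step 1 and all of step 2 and linear speed of long_pin below 0.02 m/s); the robot touches nothing.
It fails at once if the canister is dropped (moves faster than 0.5 m/s with no finger on it) (linear speed of canister above 0.5 m/s and contact force between the fingers and canister below 0.1 N).
It fails at once if the canister is tipped over (more than 0.7 rad) (angle between canister's own z axis and vertical above 0.7 rad).
It fails at once if the shorter pin, a C-clamp, the bowl, the stud finder or the nail jar is moved more than 30 mm from where it was (distance of any of short_pin, clamp_a, clamp_b, bowl, stud_finder, nail_jar from where it was at the start of the episode above 0.03 m).
It also fails if it takes over 58 s, if anything falls off the work surface, if the arm or the gripper's body presses on something with over 40 N, if the wrist force passes 120 N, or if a joint passes its speed limit or range.

### The arm

A 6-joint arm with a two-finger parallel gripper is mounted at the origin on the work surface. World frame = base frame: x ahead of the robot, y to its left, z up, the work surface at z = 0. Lengths are in m, angles in rad, forces in N, time in s.
With the tool pointing down it reaches from about 0.35 to 0.775 m from the base axis. Payload 7.3 kg.
Tool frame: the origin (TCP) lies midway between the tips of the shut fingers; the grasp point (between the pads) lies grip_point_offset behind it (grip_point_offset is the distance from the TCP to the grasp point, in m); z points along the fingers, y is the line along which they close (so a half turn about z gives the same grasp; the last joint's range is limited). The gripper opens to 92 mm and grips with 3 to 60 N. Pads are 19 mm wide; open, the fingers measure 130 mm over their backs; the gripper's body (75 mm by 190 mm) begins 47 mm behind the grasp point.
Start: joints at [1.181, 0.342, 1.524, -0, 1.275, -0.146], TCP at [0.127, 0.51, 0.192] pointing down, gripper open.
Joint ranges: [-2.53, 2.53], [-0.77, 2.02], [0.04, 2.7], [-1, 4.14], [0.28, 2.66], [-3.11, 3.11]. Speed limits (rad/s): [2.57, 2.57, 3.14, 3.14, 3.14, 3.14].

### API

Orientations are given as a unit quaternion [x, y, z, w].
In Python, from cell import * gives the robot as it stands. The module is installed in compiled form; this text tells all that it offers.
- The arm moves only by the tool move_arm, never from a script. Its argument "targets" is a list that holds one entry, the list of rows, each a list of 7 numbers: the turn, a rotation vector about the tool's x, y, z in degrees, then the shift along the tool's x, y, z in cm, then the finger opening in cm, from 0 to 9.18. In form: [[[wx, wy, wz, dx, dy, dz, grip], ...]]. A call has 1 to 8 rows; each row shifts and turns the commanded pose from where the row before left it, along the tool's axes as they then stand; what a row does not reach is not made up. A row lasts 1/12 s, in which the tool goes at most 41.7 mm and 7.16 degrees, less where a joint would pass 70% of its speed; a pose out of reach is approached as far as the arm can. A call with a gripper value outside its range is refused whole. The fingers move at their own pace and stop on an object; "grip_force" is the grip in N (left out, the last holds). Time passes only in rows, so rows that do not move let the fingers close. It gives the time, the measured TCP pose, the force, the opening and the grip force at its end, in the units of the state.
- read_state(): the state, without advancing time (a new reading comes with each control period).
- grab_frame(name): name is "scene" or "top" or "wrist"; returns the picture (400x640x3 uint8, red, green, blue); there is no depth.
- camera_model(name): a dict with "vertical_fov" (degrees; the focal length in pixels is half the picture's height over the tangent of half this angle, whatever the lens; pixels are square), "cx", "cy" (the principal point, pixels), "xyz" and "orientation" of the camera in the world. Camera axes: x right, y down, z forward; pixel columns grow to the right and rows downward; lengths in m; the calibration is good to about 2 mm. A picture is of the moment at which its call begins: read the wrist's pose just before it. camera_model takes no time and is no camera call; for the wrist camera it gives the pose at the moment of the call.
- close_job(): hands the job in; it is judged then, once.
The state is a dict: "time": time; "q": joint angles; "joint_vel": joint speeds; "joint_efforts": joint torques, N m; "position": TCP position; "ee_rot": TCP orientation; "ft_force": force on the tool from outside, world axes, zero at the start; "wrist_torque": the same for the moment, N m; "width": finger opening in m; "finger_force": force on a finger pad.
Only numpy, scipy, OpenCV 4.12 (cv2) and the standard library are available. Lean on these libraries where they do the work, as an engineer would, in place of code of your own. Each camera call takes 0.05 s, during which the arm holds its last target. There are 200 camera calls.

## Working session

There is one attempt and no reset: what is moved stays moved. The work goes in short steps, Python scripts to look and compute and a tool call to move; the robot and the scene stay as the last step left them, time stands still between calls to the robot, and variables do not carry over. Pictures are saved under pics/ and viewed, at most 10 in all, crops included, and the job is handed in when it is done.

Besides the shell and the picture viewer there is one more tool, called by a JSON object that holds its "method" and its "body". move_arm: Moves the arm, as the interface text tells. Its arguments: {"type":"object","properties":{"targets":{"type":"array"},"grip_force":{"type":"number"}},"required":["targets"]}

```bash
mkdir -p pics; cat > h.py <<'E'
from cell import *
import numpy as np, cv2
from scipy.spatial.transform import Rotation as R
def cam(n):
    m=camera_model(n); f=200/np.tan(np.radians(m["vertical_fov"])/2)
    return f,m["cx"],m["cy"],np.array(m["xyz"]),R.from_quat(m["orientation"]).as_matrix()
def ray(m,u,v):
    f,cx,cy,p,r=m; d=r@np.array([(u-cx)/f,(v-cy)/f,1]); return p,d/np.linalg.norm(d)
def atz(m,u,v,z):
    p,d=ray(m,u,v); return p+d*(z-p[2])/d[2]
def tri(*obs):
    A=np.zeros((3,3));b=np.zeros(3)
    for m,u,v in obs:
        p,d=ray(m,u,v);P=np.eye(3)-np.outer(d,d);A+=P;b+=P@p
    x=np.linalg.solve(A,b)
    return x,[float(np.linalg.norm((np.eye(3)-np.outer(ray(*o)[1],ray(*o)[1]))@(x-o[0][3]))) for o in obs]
def proj(m,X):
    f,cx,cy,p,r=m; c=r.T@(np.array(X)-p); return f*c[0]/c[2]+cx,f*c[1]/c[2]+cy
def save(img,name): cv2.imwrite("pics/"+name,cv2.cvtColor(img,cv2.COLOR_RGB2BGR))
E
python3 - <<'E'
from h import *
np.set_printoptions(precision=4,suppress=True)
s=read_state(); print(s)
for n in("scene","top"):
    im=grab_frame(n); save(im,n+"0.png"); print(n,camera_model(n))
print(camera_model("wrist"))
E
```

```text
{'time': 0.0, 'q': array([ 1.181 ,  0.3428,  1.525 ,  0.    ,  1.2754, -0.146 ]), 'joint_vel': array([-0.001 , -0.0011, -0.0008, -0.0008, -0.0001, -0.0001]), 'joint_efforts': array([  0.0023, -43.124 , -24.4221,   0.0719,   0.0558,  -0.0001]), 'position': array([0.1265, 0.509 , 0.1909]), 'ee_rot': array([ 0.1216,  0.9926, -0.0008, -0.0002]), 'ft_force': array([-0.0882,  0.3666, -0.5568]), 'wrist_torque': array([ 0.0244, -0.0431,  0.0169]), 'finger_force': 0.0, 'width': 0.09224316233929801}
scene {'vertical_fov': 55.35595663296414, 'cx': 320.6248227829835, 'cy': 194.55592151359363, 'xyz': array([ 1.2145, -0.2876,  1.0366]), 'orientation': array([ 0.7631,  0.5534, -0.1876, -0.2763])}
top {'vertical_fov': 47.416275772127925, 'cx': 311.426613154427, 'cy': 197.92971917727718, 'xyz': array([ 0.2861, -0.0494,  1.5802]), 'orientation': array([ 0.7142, -0.6947,  0.0566, -0.0639])}
{'vertical_fov': 67.6235162389408, 'cx': 318.3628784543478, 'cy': 195.36895534911233, 'xyz': array([0.063 , 0.5257, 0.3831]), 'orientation': array([0.7816, 0.6111, 0.0766, 0.0991])}
```

View pics/scene0.png

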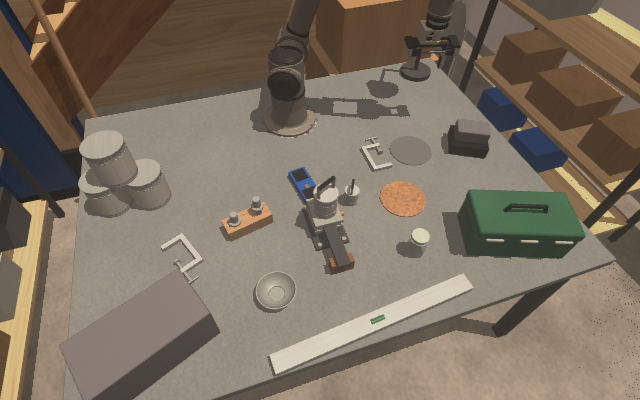

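View pics/top0.png

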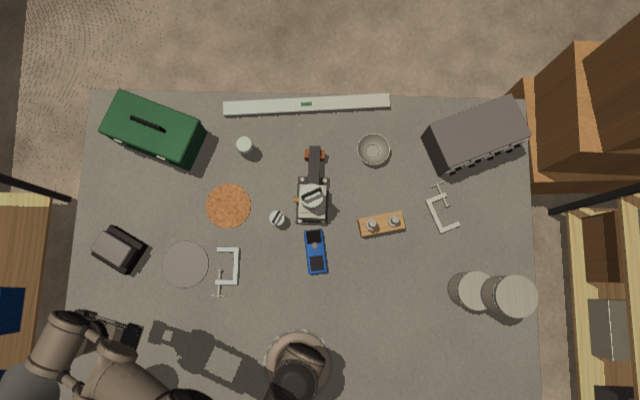

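The scene view shows the hitch with a canister on it at (325,200), a cork mat at (402,198), a grey disc at (411,150) and the rack at (247,220). In the top view the cork mat is at (229,206) and the grey disc at (186,263). The canister on the hitch is at (313,197), with a smaller one on the shelf at (277,218). The rack pins are at (373,225) and (394,221).

The disc meant is the cork one, because it is orange and speckled. The canister meant is the larger one on the fork. I'll confirm both in enlarged crops.

```bash
python3 - <<'E'
from h import *
a=cv2.imread("pics/top0.png")[130:280,190:420]; b=cv2.imread("pics/scene0.png")[150:275,210:440]
a=cv2.resize(a,(800,522),interpolation=cv2.INTER_CUBIC); cv2.imwrite("pics/topc.png",a)
b=cv2.resize(b,(800,435),interpolation=cv2.INTER_CUBIC); cv2.imwrite("pics/scenec.png",b)
t=cam("top")
print(atz(t,229,206,.004),atz(t,313,197,.2),atz(t,277,218,.1))
E
```

```text
[0.52069073 0.2589502  0.004     ] [ 0.52650455 -0.03641863  0.2       ] [0.47095979 0.08044232 0.1       ]
```

View pics/topc.png

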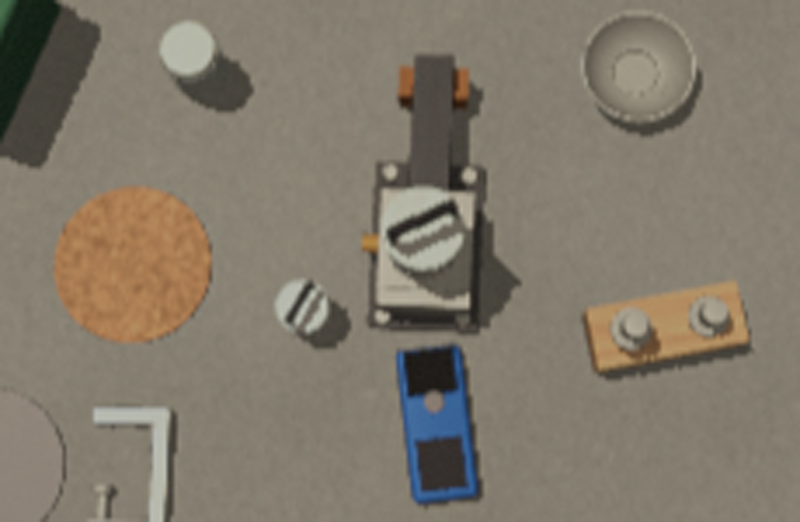

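View pics/scenec.png

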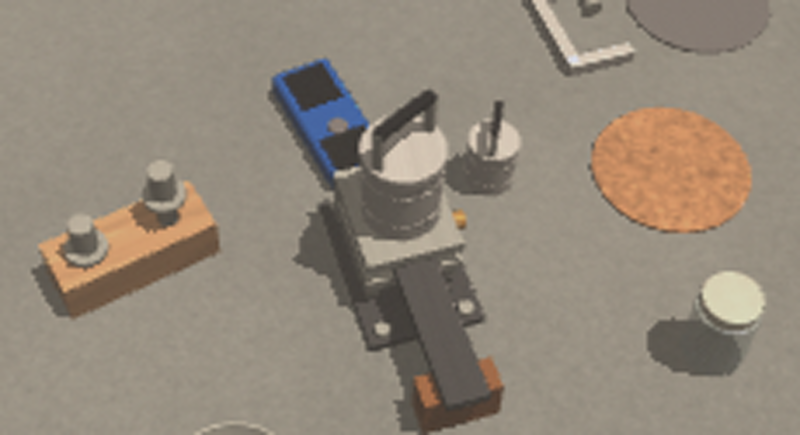

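The crops confirm the targets. The larger canister is on the fork, with its bar from (388,238) to (456,207) in the top crop; the small one stands on the shelf at (303,306). The cork mat is at (133,264) in the top crop. The pin with the raised collar is at (633,325) in the top crop and (160,170) in the scene crop, so it should be the longer one. I'll triangulate all of these.

```bash
python3 - <<'E'
from h import *
np.set_printoptions(precision=4,suppress=True)
t=cam("top");s=cam("scene");k=800/230
for n,a,b in [("bar+y",(390,236),(432,97)),("bar-y",(454,207),(377,147)),("barmid",(422,222),(405,122)),("knobA",(633,322),(160,166)),("knobB",(712,310),(80,221)),("mat",(133,264),(671,169)),("lid",(424,230),(404,150))]:
    print(n,*tri((t,190+a[0]/k,130+a[1]/k),(s,210+b[0]/k,150+b[1]/k)))
# mat colour centroid
for n,m,sl in(("top",t,(170,245,190,260)),("scene",s,(170,225,370,435))):
    im=cv2.imread(f"pics/{n}0.png")[sl[0]:sl[1],sl[2]:sl[3]]
    hsv=cv2.cvtColor(im,cv2.COLOR_BGR2HSV); mk=((hsv[...,1]>100)&(hsv[...,0]<20)).astype(np.uint8)
    nn,l,st,c=cv2.connectedComponentsWithStats(mk); i=1+np.argmax(st[1:,4]); u,v=c[i]+[sl[2],sl[0]]; print(n,u,v,atz(m,u,v,.004),st[i])
q=read_state()
print(R.from_quat(q["ee_rot"]).as_matrix())
E
```

```text
bar+y [ 0.5247 -0.0003  0.195 ] [0.0027362452679601207, 0.0027362452679601757]
bar-y [ 0.5541 -0.0576  0.1837] [0.0015118167809545335, 0.001511816780954478]
barmid [ 0.539  -0.0287  0.1886] [0.0022295028523944007, 0.00222950285239444]
knobA [ 0.4629 -0.2279  0.1139] [0.0006639008655003066, 0.0006639008655002157]
knobB [ 0.4797 -0.3063  0.0859] [0.00045455347128596615, 0.0004545534712859113]
mat [ 0.5237  0.2664 -0.0064] [0.002816253009069517, 0.0028162530090695883]
lid [ 0.5387 -0.0293  0.1511] [0.0032128549634456533, 0.0032128549634455523]
top 227.76854787571338 205.63665187064046 [0.5219 0.2633 0.004 ] [  16   14   45   44 1577]
scene 402.48818897637796 198.34251968503938 [0.5297 0.2628 0.004 ] [  10   11   46   36 1270]
[[-0.9704  0.2414 -0.0005]
 [ 0.2414  0.9704 -0.0013]
 [ 0.0002 -0.0014 -1.    ]]
```

Knob heights of 0.114 and 0.086 m agree with the text, so knob A is the long pin. The bar height comes out about 15 mm low, so I'll move the wrist camera over the canister and measure it there.

{"method": "move_arm", "body": {"targets": [[[0,0,0,-2.94,-2.35,-1.2,9.18],[0,0,0,-2.94,-2.35,-1.2,9.18],[0,0,0,-2.94,-2.35,-1.2,9.18],[0,0,0,-2.94,-2.35,-1.2,9.18],[0,0,0,-2.94,-2.35,-1.2,9.18],[0,0,0,-2.94,-2.35,-1.2,9.18],[0,0,0,-2.94,-2.35,-1.2,9.18],[0,0,0,-2.94,-2.35,-1.2,9.18]]]}}

```text
time: 0.77
position: [0.31, 0.2686, 0.2881]
ee_rot: [0.121, 0.993, -0.0, -0.0]
ft_force: [0.8, 0.4, 0.3]
width: 0.0918
finger_force: 0.0
```

{"method": "move_arm", "body": {"targets": [[[0,0,0,-2.94,-2.35,-0.6,9.18],[0,0,0,-2.94,-2.35,-0.6,9.18],[0,0,0,-2.94,-2.35,-0.6,9.18],[0,0,0,-2.94,-2.35,-0.6,9.18],[0,0,0,-2.94,-2.35,-0.6,9.18],[0,0,0,-2.94,-2.35,-0.6,9.18],[0,0,0,-2.94,-2.35,-0.6,9.18],[0,0,0,-2.94,-2.35,-0.6,9.18]]]}}

```text
time: 1.43
position: [0.493, 0.0293, 0.3356]
ee_rot: [0.122, 0.993, 0.0, -0.0]
ft_force: [0.7, 0.3, 0.1]
width: 0.0917
finger_force: 0.0
```

{"method": "move_arm", "body": {"targets": [[[0,0,0,-2.94,-2.35,0,9.18],[0,0,7,0,0,0,9.18],[0,0,7,0,0,0,9.18],[0,0,7,0,0,0,9.18],[0,0,7,0,0,0,9.18],[0,0,7,0,0,0,9.18],[0,0,7,0,0,0,9.18],[0,0,7,0,0,0,9.18]]]}}

```text
time: 2.1
position: [0.5151, 0.0012, 0.3351]
ee_rot: [0.525, 0.851, -0.0, -0.001]
ft_force: [-0.6, -0.7, 0.2]
width: 0.0916
finger_force: 0.0
```

```bash
python3 - <<'E'
from h import *
import pickle
m=cam("wrist");im=grab_frame("wrist");save(im,"w1.png");pickle.dump(m,open("w1.pkl","wb"))
s=read_state();print(s["position"],R.from_quat(s["ee_rot"]).as_matrix().round(3),s["time"],m[3])
E
```

```text
[0.51512485 0.00120005 0.33516376] [[-0.442  0.897 -0.001]
 [ 0.897  0.442  0.   ]
 [ 0.001 -0.001 -1.   ]] 2.15 [0.48629453 0.06083991 0.52723066]
```

View pics/w1.png

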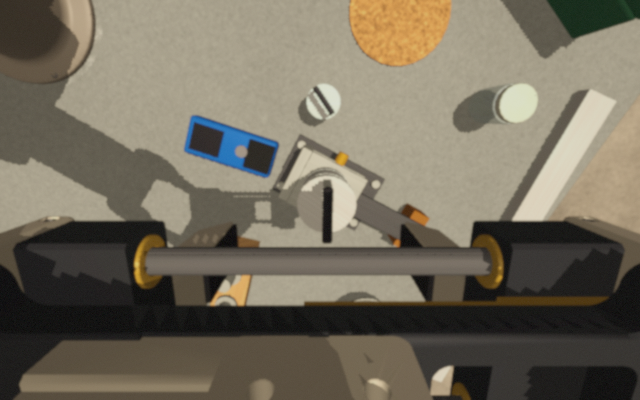

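The wrist view shows the bar running vertically from about (327,187) to (327,242), so the tool's x axis already lies along it. The lid is at (327,203), the cork mat at (400,15), and the small canister at (323,102) stands apart. I'll take a second view from a shifted position to get the height.

{"method": "move_arm", "body": {"targets": [[[0,0,0,0,-4,0,9.18],[0,0,0,0,-4,0,9.18],[0,0,0,0,0,0,9.18]]]}}

```text
time: 2.4
position: [0.4391, -0.0365, 0.3352]
ee_rot: [0.522, 0.853, -0.001, -0.001]
ft_force: [0.7, 1.6, 0.6]
width: 0.0916
finger_force: 0.0
```

```bash
python3 - <<'E'
from h import *
import pickle
m=cam("wrist");im=grab_frame("wrist");save(im,"w2.png");pickle.dump(m,open("w2.pkl","wb"))
a=cv2.imread("pics/w1.png")[130:260,260:400];b=cv2.imread("pics/w2.png")[130:260,310:450]
cv2.imwrite("pics/w12.png",np.hstack([cv2.resize(x,(400,371),interpolation=cv2.INTER_CUBIC) for x in(a,b)]))
E
```

```text
(no output)
```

View pics/w12.png

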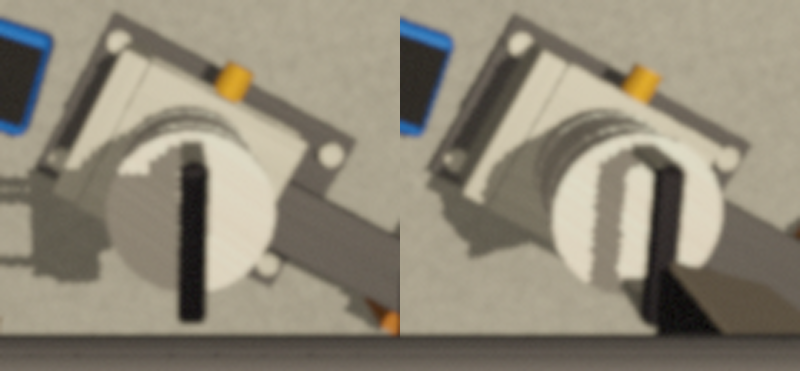

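```bash
python3 - <<'E'
from h import *
import pickle
np.set_printoptions(precision=4,suppress=True)
a=pickle.load(open("w1.pkl","rb"));b=pickle.load(open("w2.pkl","rb"));k=400/140
A=lambda x,y:(a,260+x/k,130+y/k); B=lambda x,y:(b,310+(x-400)/k,130+y/k)
s=cam("scene")
print("edge far",*tri(A(206,165),B(684,167)))
print("lid",*tri(A(190,212),B(637,208)))
for p in((193,163),(193,322),(193,243)): print("bar top .209",atz(*A(*p),.209))
print("+scene mid",*tri(A(193,243),(s,326.4,184.5)))
print("lid .161",atz(*A(190,212),.161),atz(*B(637,208),.161))
for p in((119,42),(331,155),(57,160),(267,265)):print("bolt",atz(*A(*p),.018))
p=read_state();r=R.from_quat(p["ee_rot"]).as_matrix();print(p["position"],r)
E
```

```text
edge far [0.5325 0.0022 0.2066] [0.00025485831870382554, 0.0002548583187039616]
lid [ 0.5421 -0.0276  0.16  ] [0.0015244449281796764, 0.001524444928179675]
bar top .209 [0.5275 0.0009 0.209 ]
bar top .209 [ 0.5573 -0.0573  0.209 ]
bar top .209 [ 0.5421 -0.0277  0.209 ]
+scene mid [ 0.5445 -0.0297  0.1982] [0.0010600783085911454, 0.001060078308591035]
lid .161 [ 0.5427 -0.0287  0.161 ] [ 0.5409 -0.0261  0.161 ]
bolt [0.4797 0.0105 0.018 ]
bolt [0.6251 0.0072 0.018 ]
bolt [ 0.477  -0.0708  0.018 ]
bolt [ 0.6239 -0.0728  0.018 ]
[ 0.4418 -0.0359  0.3358] [[-0.455   0.8905 -0.0005]
 [ 0.8905  0.455  -0.0002]
 [ 0.0001 -0.0005 -1.    ]]
```

{"method": "move_arm", "body": {"targets": [[[0,0,0,-1.28,3.1,0,9.18],[0,0,0,-1.28,3.1,0,9.18],[0,0,0,-1.28,3.1,0,9.18],[0,0,0,0,0,3,9.18],[0,0,0,0,0,3,9.18],[0,0,0,0,0,0,9.18]]]}}

```text
time: 2.95
position: [0.5425, -0.0261, 0.269]
ee_rot: [0.521, 0.853, -0.002, -0.006]
ft_force: [-0.2, -0.4, -1.1]
width: 0.092
finger_force: 0.0
```

```bash
python3 - <<'E'
import cell; print([ (n,getattr(cell,n)) for n in dir(cell) if not n.startswith("_")])
s=cell.read_state(); print(s["position"],s["q"])
E
```

```text
[('IKError', <class 'cell.IKError'>), ('camera_model', <function make.<locals>.<lambda> at 0x7f5e168ac5e0>), ('close_job', <function connect.<locals>.done at 0x7f5e16823740>), ('grab_frame', <function make.<locals>.drawn_camera at 0x7f5e168ac040>), ('grip_point_offset', 0.0188), ('read_state', <function make.<locals>.<lambda> at 0x7f5e168ac540>)]
[ 0.54246588 -0.02611006  0.26900997] [-1.89460983e-01  3.37303972e-01  1.31809181e+00  3.39278172e-04
  1.49797843e+00 -6.63843212e-01]
```

{"method": "move_arm", "body": {"targets": [[[0,0,0,-0.15,0,2.5,9.18],[0,0,0,0,0,2.5,9.18],[0,0,0,0,0,2.0,9.18],[0,0,0,0,0,1.4,9.18],[0,0,0,0,0,0,9.18],[0,0,0,0,0,0,9.18]]]}}

```text
time: 3.45
position: [0.5455, -0.0283, 0.1926]
ee_rot: [0.522, 0.853, 0.0, 0.0]
ft_force: [-0.5, 0.2, 0.9]
width: 0.0916
finger_force: 0.0
```

{"method": "move_arm", "body": {"grip_force": 35, "targets": [[[0,0,0,0,0,0,4],[0,0,0,0,0,0,2],[0,0,0,0,0,0,0.5],[0,0,0,0,0,0,0.5],[0,0,0,0,0,0,0.5],[0,0,0,0,0,0,0.5],[0,0,0,0,0,0,0.5],[0,0,0,0,0,0,0.5]]]}}

```text
time: 4.12
position: [0.545, -0.0284, 0.1917]
ee_rot: [0.522, 0.853, 0.0, -0.0]
ft_force: [-0.0, -0.3, -0.7]
width: 0.0431
finger_force: 0.0
```

{"method": "move_arm", "body": {"targets": [[[0,0,0,0,-0.25,0.7,4],[0,0,0,0,0,0,3.5],[0,0,0,0,0,0,2],[0,0,0,0,0,0,0.5],[0,0,0,0,0,0,0.5],[0,0,0,0,0,0,0.5],[0,0,0,0,0,0,0.5],[0,0,0,0,0,0,0.5]]]}}

```text
time: 4.78
position: [0.5428, -0.0296, 0.1847]
ee_rot: [0.522, 0.853, 0.0, 0.0]
ft_force: [0.1, -0.5, 0.7]
width: 0.0057
finger_force: 0.0
```

{"method": "move_arm", "body": {"targets": [[[0,0,0,0,0,0,0.5],[0,0,0,0,0,0,0.5],[0,0,0,0,0,0,0.5],[0,0,0,0,0,0,0.5]]]}}

```text
time: 5.12
position: [0.5428, -0.0296, 0.1846]
ee_rot: [0.522, 0.853, 0.0, 0.0]
ft_force: [-0.1, 0.5, -0.2]
width: 0.0048
finger_force: 0.0
```

The fingers shut on nothing, so I'll look.

```bash
python3 - <<'E'
from h import *
import pickle
im=grab_frame("wrist");save(im,"w3.png");sc=grab_frame("scene");save(sc,"s3.png")
a=cv2.resize(im[150:300,200:440],(640,400));b=cv2.resize(sc[130:230,270:390],(480,400),interpolation=cv2.INTER_CUBIC)
a=cv2.resize(im[100:400,220:420],(267,400))
save(np.hstack([a,b]),"c3.png")
E
```

```text
(no output)
```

View pics/c3.png

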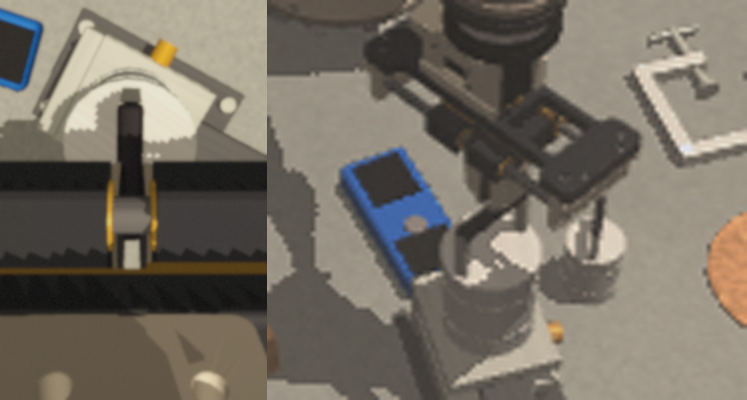

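View larger.

```bash
python3 - <<'E'
from h import *
s=cam("scene");w=cam("wrist");st=read_state();p=st["position"];print(p,st["width"],st["finger_force"],st["ft_force"])
im=cv2.imread("pics/s3.png");im2=cv2.imread("pics/w3.png")
print([proj(s,X) for X in (p,p+[0,0,.0188])],[proj(w,X) for X in (p,p+[0,0,.0188])])
a=cv2.resize(im[160:220,295:370],(500,400),interpolation=cv2.INTER_CUBIC)
b=cv2.resize(im2[150:300,260:370],(293,400),interpolation=cv2.INTER_CUBIC)
b=cv2.convertScaleAbs(b,alpha=2); a=cv2.convertScaleAbs(a,alpha=1.5)
cv2.imwrite("pics/c4.png",np.hstack([b,a]))
E
```

```text
[ 0.54279281 -0.02959443  0.18461566] 0.005427215823733237 0.0 [0.54734376 0.60436113 1.33253449]
[(np.float64(325.76526379548227), np.float64(186.99797453405012)), (np.float64(325.96003296728344), np.float64(182.79790317900648))] [(np.float64(316.972009246027), np.float64(219.81303286618484)), (np.float64(316.84451945795576), np.float64(229.79834688974907))]
```

View pics/c4.png

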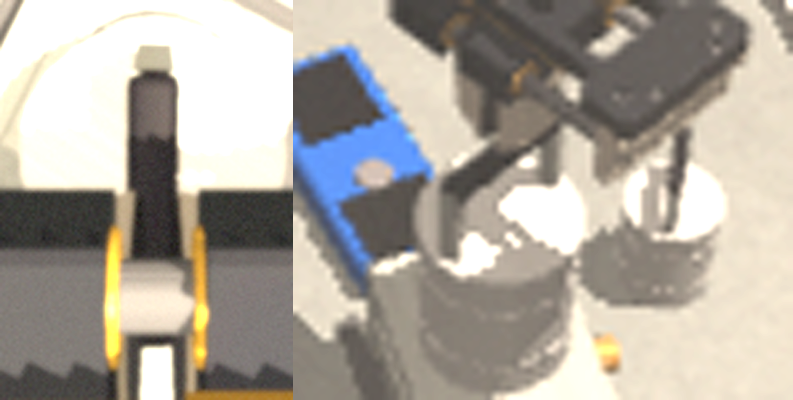

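{"method": "move_arm", "body": {"targets": [[[0,0,0,0,0,-0.5,0],[0,0,0,0,0,-0.5,0],[0,0,0,0,0,0,0],[0,0,0,0,0,0,0]]]}}

```text
time: 5.55
position: [0.5431, -0.0296, 0.1952]
ee_rot: [0.522, 0.853, 0.0, 0.001]
ft_force: [0.2, -0.6, -0.6]
width: 0.0004
finger_force: 0.0
```

```bash
python3 - <<'E'
from h import *
a=cv2.imread("pics/s3.png");b=cv2.cvtColor(grab_frame("scene"),cv2.COLOR_RGB2BGR);cv2.imwrite("pics/s4.png",b)
# did the canister move? compare patch below handle
d=cv2.absdiff(a,b)[195:215,310:345];print(d.mean(),d.max())
w=cam("wrist");W=grab_frame("wrist");save(W,"w4.png");s=read_state();print(s["position"],s["width"],s["ft_force"],s["finger_force"])
E
```

```text
2.8104761904761904 93
[ 0.54277352 -0.02957785  0.19464354] 0.0004582499574003787 [-0.23152879  1.23337504  0.49887537] 0.0
```

The fingers closed above the bar, so it was never held. I'll find the bar height by touching it gently with the shut fingers.

{"method": "move_arm", "body": {"targets": [[[0,0,0,0,0,0.9,0],[0,0,0,0,0,0.3,0],[0,0,0,0,0,0,0],[0,0,0,0,0,0,0]]]}}

```text
time: 5.98
position: [0.5425, -0.0295, 0.182]
ee_rot: [0.522, 0.853, -0.0, -0.001]
ft_force: [-0.7, 0.1, 0.5]
width: 0.0006
finger_force: 0.0
```

{"method": "move_arm", "body": {"targets": [[[0,0,0,0,0,0.2,0],[0,0,0,0,0,0,0]]]}}

```text
time: 6.15
position: [0.5427, -0.0296, 0.1803]
ee_rot: [0.522, 0.853, -0.0, -0.0]
ft_force: [1.0, 0.7, 0.6]
width: 0.0001
finger_force: 0.0
```

{"method": "move_arm", "body": {"targets": [[[0,0,0,0,0,0.2,0],[0,0,0,0,0,0,0]]]}}

```text
time: 6.32
position: [0.5427, -0.0296, 0.1783]
ee_rot: [0.522, 0.853, -0.0, -0.0]
ft_force: [0.2, 0.5, -0.2]
width: 0.0004
finger_force: 0.0
```

{"method": "move_arm", "body": {"targets": [[[0,0,0,0,0,0.2,0],[0,0,0,0,0,0,0]]]}}

```text
time: 6.48
position: [0.5426, -0.0296, 0.1763]
ee_rot: [0.522, 0.853, -0.0, -0.0]
ft_force: [-0.2, 0.2, -0.3]
width: 0.0007
finger_force: 0.0
```

```bash
python3 - <<'E'
from h import *
W=grab_frame("wrist");b=grab_frame("scene");s=read_state();print(s["position"],s["ft_force"])
m=cam("wrist");S=cam("scene");X=s["position"]
for off in(0,.0188,.04):print(off,proj(m,X+[0,0,off]),proj(S,X+[0,0,off]))
save(W,"w5.png");save(b,"s5.png")
a=cv2.resize(W[170:270,260:380],(420,350),interpolation=cv2.INTER_CUBIC)
c=cv2.resize(b[150:210,290:355],(379,350),interpolation=cv2.INTER_CUBIC)
save(cv2.convertScaleAbs(np.hstack([a,c]),alpha=1.8,beta=10),"c5.png")
E
```

```text
[ 0.54273356 -0.02959079  0.17653684] [-0.25872661 -0.80148752 -0.64174856]
0 (np.float64(316.9479257211073), np.float64(219.80152637454898)) (np.float64(325.6777448644449), np.float64(188.7541934994646))
0.0188 (np.float64(316.81460869846865), np.float64(229.78256859007203)) (np.float64(325.87024766088535), np.float64(184.60126492837668))
0.04 (np.float64(316.62870721943307), np.float64(243.70044999379246)) (np.float64(326.09351408475754), np.float64(179.78466211632215))
```

View pics/c5.png

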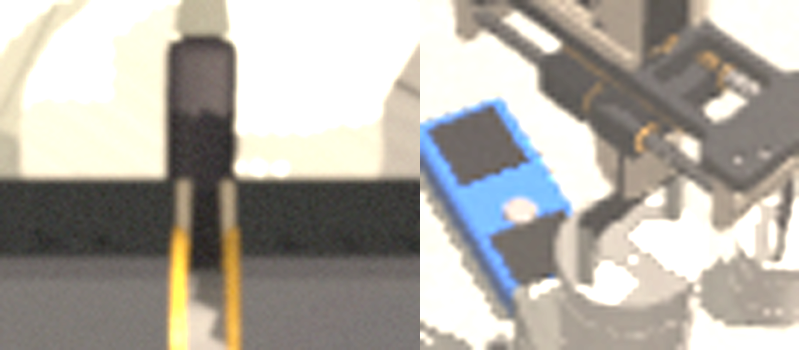

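The wrist crop shows the bar's far end at crop (202,40), which is image (317.7,181.4), with the fingers at crop (190–222,180). In the scene crop the finger ends at about (645,195), at the bar's upper edge. I'll triangulate the bar again with this low view, which gives a large vertical baseline.

```bash
python3 - <<'E'
from h import *
import pickle
np.set_printoptions(precision=4,suppress=True)
a=pickle.load(open("w1.pkl","rb"));b=pickle.load(open("w2.pkl","rb"));w=cam("wrist");s=cam("scene")
k=400/140
A=lambda x,y:(a,260+x/k,130+y/k); B=lambda x,y:(b,310+(x-400)/k,130+y/k)
W=lambda x,y:(w,260+x/3.5,170+y/3.5)
print("optical axis",w[4][:,2],w[3],a[3],b[3])
print("far w1,w5",*tri(A(193,163),W(202,40)))
print("far w1,w2",*tri(A(193,163),B(670,167)))
print("far R w1,w5",*tri(A(206,165),W(236,45)))
print("far L w1,w5",*tri(A(181,165),W(167,45)))
for z in(.16,.17,.18,.19,.2,.209):
    L=atz(*W(167,45),z);r=atz(*W(236,45),z);print(z,"w5 width",np.linalg.norm(L-r),"w1 len",np.linalg.norm(atz(*A(193,163),z)-atz(*A(193,322),z)))
print("far w5,scene",*tri(W(202,40),(s,290+(680-420)/5.83,150+185/5.83)))
# pairwise precision: pad top
E
```

```text
optical axis [ 0.1131 -0.2212 -0.9686] [0.5134 0.0299 0.3686] [0.4863 0.0608 0.5272] [0.4104 0.0231 0.5274]
far w1,w5 [ 0.53   -0.003   0.1896] [0.0002484432230122767, 0.00024844322301225856]
far w1,w2 [0.528  0.     0.2051] [0.00015364982576907983, 0.00015364982576917562]
far R w1,w5 [ 0.5392 -0.0064  0.1611] [1.1682367580931184e-05, 1.168236758081995e-05]
far L w1,w5 [ 0.5233 -0.0015  0.2134] [0.0004723598483807488, 0.0004723598483807835]
0.16 w5 width 0.014065595237224499 w1 len 0.07546169785111692
0.17 w5 width 0.01339130364538749 w1 len 0.07340681229029722
0.18 w5 width 0.012717012053550483 w1 len 0.07135192672947757
0.19 w5 width 0.012042720461713475 w1 len 0.06929704116865791
0.2 w5 width 0.01136842886987647 w1 len 0.06724215560783822
0.209 w5 width 0.010761566437223173 w1 len 0.06539275860310054
far w5,scene [ 0.5316 -0.0012  0.187 ] [0.0028975634078160554, 0.002897563407816099]
```

{"method": "move_arm", "body": {"targets": [[[0,0,0,0,0,0.2,0],[0,0,0,0,0,0,0]]]}}

```text
time: 6.75
position: [0.5426, -0.0296, 0.1743]
ee_rot: [0.522, 0.853, -0.0, -0.0]
ft_force: [-0.1, 0.5, -0.4]
width: 0.0004
finger_force: 0.0
```

```bash
python3 - <<'E'
from h import *
a=cv2.imread("pics/w4.png").astype(int);b=cv2.imread("pics/w5.png").astype(int)
np.set_printoptions(linewidth=250)
print("w5 gray cols 300..336 step2 rows 176..250 step 4")
g=b.mean(2).astype(int)
for r in range(176,256,4): print(r,g[r,298:340:2])
w=cam("wrist");X=read_state()["position"];r=R.from_quat(read_state()["ee_rot"]).as_matrix()
for o in(0,.01,.02,.03,.04,.05): print(o,[tuple(np.round(proj(w,X+r@[e,0,-o]),1)) for e in(.0095,-.0095)])
print(read_state()["ft_force"])
E
```

```text
w5 gray cols 300..336 step2 rows 176..250 step 4
176 [150 142 139 141 140 136 106  92  92  93  95  96  96 102 173 216 218 218 218 218 218]
180 [138 138 137 137 137 139 133  67  54  54  54  53  64 112 171 214 218 217 218 218 218]
184 [137 139 137 138 126  67  38  44  42  46  45  48  48  45  58 169 216 219 219 217 217]
188 [135 136 137 137 121  55  40  48  53  51  58  56  60  53  54 162 216 216 218 217 218]
192 [137 136 135 135 121  53  42  48  52  52  55  59  59  54  53 161 217 219 218 216 216]
196 [136 138 137 137 117  47  41  48  50  53  56  59  59  51  61 169 217 219 218 218 218]
200 [137 136 135 137 120  46  37  49  51  53  51  54  57  50  60 171 215 216 216 218 218]
204 [142 139 138 135 117  41  27  27  33  32  29  25  27  28  58 173 212 216 217 215 216]
208 [137 139 140 140 120  42  29  30  27  24  25  23  25  24  45 133 143 141 159 145 142]
212 [139 138 137 135 119  42  24  27  29  28  22  25  27  20  37 109 133 133 134 135 134]
216 [138 139 139 138 118  40  22  31  27  24  23  22  28  24  61 155 148 167 177 145 152]
220 [104 103 104 107  92  36  28  39  35  24  27  26  25  33 
[... 494 characters left out ...]
20 109  63  47  42  43  42  60  78  63  52  53  53  52  53]
252 [ 62  59  63  63  61  86 128 118  86  61  52  52  53  65  79  67  61  62  63  62  61]
0 [(np.float64(316.9), np.float64(206.3)), (np.float64(316.9), np.float64(232.9))]
0.01 [(np.float64(316.8), np.float64(210.8)), (np.float64(316.9), np.float64(238.5))]
0.02 [(np.float64(316.8), np.float64(215.7)), (np.float64(316.8), np.float64(244.8))]
0.03 [(np.float64(316.7), np.float64(221.2)), (np.float64(316.7), np.float64(251.7))]
0.04 [(np.float64(316.6), np.float64(227.3)), (np.float64(316.6), np.float64(259.5))]
0.05 [(np.float64(316.5), np.float64(234.3)), (np.float64(316.5), np.float64(268.2))]
[-0.05376215  0.45492269 -0.44018477]
```

{"method": "move_arm", "body": {"targets": [[[0,0,0,0,0,0.2,0],[0,0,0,0,0,0,0]]]}}

```text
time: 6.92
position: [0.5432, -0.0296, 0.1742]
ee_rot: [0.522, 0.853, 0.0, 0.001]
ft_force: [-3.6, -0.1, 9.6]
width: 0.0005
finger_force: 5.2
```

{"method": "move_arm", "body": {"targets": [[[0,0,0,0,0,0.15,0],[0,0,0,0,0,0,0]]]}}

```text
time: 7.08
position: [0.5437, -0.0297, 0.1742]
ee_rot: [0.522, 0.853, 0.001, 0.002]
ft_force: [-4.1, 1.2, 18.1]
width: 0.0005
finger_force: 9.1
```

Contact with the bar's top comes at a reported TCP height of 0.1742 m. I'll take heights relative to that touch: lift clear, open, and go 18–20 mm below the contact height. The lid is 48 mm below the bar's top, so that is safe.

{"method": "move_arm", "body": {"targets": [[[0,0,0,0,0,-1.0,5],[0,0,0,0,0,0,5],[0,0,0,0,0,0,5],[0,0,0,0,0,0,5],[0,0,0,0,0,0,5],[0,0,0,0,0,0,5],[0,0,0,0,0,0,5],[0,0,0,0,0,0,5]]]}}

```text
time: 7.75
position: [0.5427, -0.0296, 0.1808]
ee_rot: [0.522, 0.853, -0.0, -0.0]
ft_force: [-0.0, -0.1, -0.4]
width: 0.0481
finger_force: 0.0
```

{"method": "move_arm", "body": {"targets": [[[0,0,0,0,0,1.0,5],[0,0,0,0,0,1.0,5],[0,0,0,0,0,0.6,5],[0,0,0,0,0,0,5],[0,0,0,0,0,0,5]]]}}

```text
time: 8.17
position: [0.5424, -0.0295, 0.1543]
ee_rot: [0.522, 0.853, -0.0, -0.001]
ft_force: [-1.0, -0.6, -1.1]
width: 0.0501
finger_force: 0.0
```

{"method": "move_arm", "body": {"grip_force": 30, "targets": [[[0,0,0,0,0,0,2],[0,0,0,0,0,0,0.5],[0,0,0,0,0,0,0],[0,0,0,0,0,0,0],[0,0,0,0,0,0,0],[0,0,0,0,0,0,0],[0,0,0,0,0,0,0],[0,0,0,0,0,0,0]]]}}

```text
time: 8.83
position: [0.5426, -0.0298, 0.1552]
ee_rot: [0.522, 0.853, -0.0, -0.0]
ft_force: [-1.3, -1.5, 1.0]
width: 0.012
finger_force: 30.0
```

The canister is held (12 mm, 30 N). I'll lift it 7 cm and carry it to the mat.

{"method": "move_arm", "body": {"targets": [[[0,0,0,0,0,-0.3,0],[0,0,0,0,0,-0.7,0],[0,0,0,0,0,-1.0,0],[0,0,0,0,0,-1.2,0],[0,0,0,0,0,-1.2,0],[0,0,0,0,0,-1.2,0],[0,0,0,0,0,-0.9,0],[0,0,0,0,0,-0.5,0]]]}}

```text
time: 9.5
position: [0.5433, -0.0296, 0.2268]
ee_rot: [0.522, 0.853, 0.0, 0.001]
ft_force: [1.1, 0.7, -6.0]
width: 0.0119
finger_force: 30.0
```

{"method": "move_arm", "body": {"targets": [[[0,0,0,0.4,0.2,0,0],[0,0,0,0.8,0.35,0,0],[0,0,0,1.2,0.55,0,0],[0,0,0,1.7,0.75,0,0],[0,0,0,2.0,0.9,0,0],[0,0,0,2.2,0.95,0,0],[0,0,0,2.4,1.05,0,0],[0,0,0,2.4,1.05,0,0]]]}}

```text
time: 10.17
position: [0.5339, 0.1159, 0.2243]
ee_rot: [0.522, 0.853, -0.0, -0.001]
ft_force: [0.4, 0.6, -5.2]
width: 0.0121
finger_force: 30.0
```

{"method": "move_arm", "body": {"targets": [[[0,0,0,2.4,1.05,0,0],[0,0,0,2.4,1.05,0,0],[0,0,0,2.2,0.95,0,0],[0,0,0,2.0,0.9,0,0],[0,0,0,1.7,0.75,0,0],[0,0,0,1.2,0.55,0,0],[0,0,0,0.8,0.35,0,0],[0,0,0,0.4,0.2,0,0]]]}}

```text
time: 10.83
position: [0.5263, 0.258, 0.2245]
ee_rot: [0.522, 0.853, -0.0, -0.0]
ft_force: [0.1, 0.6, -6.0]
width: 0.0115
finger_force: 30.0
```

{"method": "move_arm", "body": {"targets": [[[0,0,0,0,0,0,0],[0,0,0,0,0,0,0],[0,0,0,0,0,0,0],[0,0,0,0,0,0,0]]]}}

```text
time: 11.17
position: [0.5273, 0.2556, 0.2252]
ee_rot: [0.523, 0.852, -0.0, 0.0]
ft_force: [0.5, -0.9, -5.6]
width: 0.0117
finger_force: 30.0
```

{"method": "move_arm", "body": {"targets": [[[0,0,0,0.3,0.3,1.0,0],[0,0,0,0.2,0.1,2.0,0],[0,0,0,0,0,2.5,0],[0,0,0,0,0,2.5,0],[0,0,0,0,0,2.0,0],[0,0,0,0,0,1.5,0],[0,0,0,0,0,0.8,0],[0,0,0,0,0,0.3,0]]]}}

```text
time: 11.83
position: [0.5276, 0.2623, 0.0972]
ee_rot: [0.522, 0.853, -0.001, -0.001]
ft_force: [0.3, -0.0, -5.2]
width: 0.0119
finger_force: 30.0
```

{"method": "move_arm", "body": {"targets": [[[0,0,0,0,0,0.2,0],[0,0,0,0,0,0.2,0],[0,0,0,0,0,0,0],[0,0,0,0,0,0,0]]]}}

```text
time: 12.17
position: [0.5288, 0.263, 0.096]
ee_rot: [0.522, 0.853, 0.001, 0.0]
ft_force: [-0.1, -0.0, -5.7]
width: 0.0116
finger_force: 30.0
```

{"method": "move_arm", "body": {"targets": [[[0,0,0,0,0,0.3,0],[0,0,0,0,0,0.3,0],[0,0,0,0,0,0,0]]]}}

```text
time: 12.42
position: [0.528, 0.2627, 0.0886]
ee_rot: [0.522, 0.853, -0.0, -0.0]
ft_force: [-0.8, -0.6, -5.2]
width: 0.0115
finger_force: 30.0
```

{"method": "move_arm", "body": {"targets": [[[0,0,0,0,0,0.2,0],[0,0,0,0,0,0,0]]]}}

```text
time: 12.58
position: [0.5282, 0.2627, 0.0868]
ee_rot: [0.522, 0.853, -0.0, -0.0]
ft_force: [-0.0, 0.2, -5.2]
width: 0.0113
finger_force: 30.0
```

{"method": "move_arm", "body": {"targets": [[[0,0,0,0,0,0.15,0],[0,0,0,0,0,0,0]]]}}

```text
time: 12.75
position: [0.5286, 0.2629, 0.0862]
ee_rot: [0.522, 0.853, 0.0, 0.0]
ft_force: [-0.8, -1.0, -0.4]
width: 0.0117
finger_force: 30.0
```

Touchdown came at the expected height (0.0862 m) and the load is off the gripper. I'll release and rise.

{"method": "move_arm", "body": {"targets": [[[0,0,0,0,0,0.05,0],[0,0,0,0,0,0,5],[0,0,0,0,0,0,5],[0,0,0,0,0,0,5],[0,0,0,0,0,0,5],[0,0,0,0,0,0,5],[0,0,0,0,0,0,5],[0,0,0,0,0,0,5]]]}}

```text
time: 13.42
position: [0.5284, 0.2628, 0.0851]
ee_rot: [0.522, 0.853, 0.0, 0.0]
ft_force: [0.3, 1.0, 0.1]
width: 0.049
finger_force: 0.0
```

{"method": "move_arm", "body": {"targets": [[[0,0,0,0,0,-1,5],[0,0,0,0,0,-2,5],[0,0,0,0,0,-3,5],[0,0,0,0,0,-4,5],[0,0,0,0,0,-4,5],[0,0,0,0,0,-4,5]]]}}

```text
time: 13.92
position: [0.5279, 0.2626, 0.2679]
ee_rot: [0.522, 0.853, 0.0, 0.0]
ft_force: [1.2, 0.8, 0.2]
width: 0.0499
finger_force: 0.0
```

```bash
python3 - <<'E'
from h import *
for n in("scene","top"):
    save(grab_frame(n),n+"6.png")
print(read_state()["position"])
a=cv2.imread("pics/top6.png");hsv=cv2.cvtColor(a,cv2.COLOR_BGR2HSV)
g=a[180:225,292:334].astype(int).mean(2).astype(int)
np.set_printoptions(linewidth=250)
for r in range(0,45,1): print(180+r,g[r,4:40])
E
```

```text
[0.5311233  0.26382861 0.27381499]
180 [132 128  89  81 115 161 172 146  86  79  75  64  83  81  79  81  79  78  78  78  78  79  77  38  33  38  78 158 170 173 164  80  73  71 126 129]
181 [133 129  92  76  81 119 130  95  77  77  74  66  82  83  82  81  79  78  80  80  77  79  79  37  38  37  66 137 159 169 142  76  74  70 126 127]
182 [134 128  88  77  74  75  71  64  75  78  75  66  80  81  79  80  77  78  78  80  79  78  78  37  35  36  42  79 118 127  99  75  76  74 129 131]
183 [132 116  81  80  84  83  79  81  84  83  81  75  84  82  81  83  79  79  78  79  77  78  76  34  32  35  34  42  73  73  75  75  76  79 130 132]
184 [131 103  82 105 146 146 134 131 132 132 130 125 120 116 117 117 112 101 101 100  99 101  97  61  58  59  58  62  77  80  76  77  75  82 129 131]
185 [130 102  83 119 171 172 166 165 163 163 162 163 158 158 157 158 155 151 151 152 151 151 150 143 142 142 143 139 129 127 107  80  78  82 130 129]
186 [131 108  85 118 172 173 174 172 172 170 170 170 172 172 172 172 170 171 170 171 172 170 172 169 169 168 170 168 162 158 123  82  78  82 128 129]
187 [132 111  8
[... 4984 characters left out ...]
 42  46  46  45  43  44  44  47  46  47  47  46  47  49  67  73  73  74  45  40  53  71  71  85 128]
221 [ 64  94 157 176 175 148  64  41  40  38  41  39  39  38  39  38  39  40  37  39  40  38  39  42  49  78  88  91  90  50  39  52  69  72  84 129]
222 [ 43  68 116 146 140  96  65  66  61  47  63  64  42  41  42  42  42  41  40  41  42  39  42  41  48  73  91  93  85  51  44  50  69  69  82 130]
223 [ 40  42  68  91  85  71  76  76  75  66  77  77  65  65  66  66  62  61  61  62  63  63  64  64  62  61  83  86  69  64  65  53  73  74  86 128]
224 [ 58  54  59  70  93  92  74  70  70  68  69  69  69  70  68  67  66  66  69  70  68  71  72  72  75  67  75  80  70  75  76  69 111 112 114 129]
```

The hole shows clearly in the top image near (312,198.6). I'll take weighted centroids in both fixed views, refine the pin knobs, and check that the canister stands.

```bash
cat >> h.py <<'E'
def darkc(g,u,v,r,bg=None):
    y,x=np.mgrid[int(v)-r:int(v)+r+1,int(u)-r:int(u)+r+1]; p=g[y,x].astype(float)
    bg=np.percentile(p,75) if bg is None else bg
    w=np.clip(bg-12-p,0,None); return (w*x).sum()/w.sum(),(w*y).sum()/w.sum(),w.sum()
E
python3 - <<'E'
from h import *
np.set_printoptions(precision=4,suppress=True)
t=cam("top");s=cam("scene")
gt=cv2.imread("pics/top6.png").mean(2);gs=cv2.imread("pics/scene6.png").mean(2)
a=darkc(gt,312,199,7);pt=atz(t,a[0],a[1],.073);print("top",a,pt)
e=proj(s,pt);print("expected scene",e)
for _ in range(3): b=darkc(gs,round(e[0]),round(e[1]),6); e=b[:2]
print(b,atz(s,b[0],b[1],.073),*tri((t,*a[:2]),(s,*b[:2])))
u,v=map(int,b[:2]);print(gs[v-9:v+10,u-11:u+12].astype(int))
# small known-check: canister lid expected
for m,n in((t,"top"),(s,"scene")): print(n,"lid px",proj(m,[.528,.264,.092]),"bar",proj(m,[.528,.264,.14]))
im=cv2.imread("pics/scene6.png")[165:235,290:440];tp=cv2.imread("pics/top6.png")[170:260,200:430]
cv2.imwrite("pics/c6.png",np.vstack([cv2.resize(im,(600,280),interpolation=cv2.INTER_CUBIC),cv2.resize(tp,(600,235),interpolation=cv2.INTER_CUBIC)]))
E
```

```text
top (np.float64(311.9212481426449), np.float64(198.60562159484897), np.float64(2691.999999999999)) [ 0.5431 -0.0318  0.073 ]
expected scene (np.float64(324.0838155781985), np.float64(210.06344046782718))
(np.float64(324.61009312105745), np.float64(211.11129468308806), np.float64(2219.333333333333)) [ 0.5474 -0.0315  0.073 ] [ 0.5441 -0.031   0.0684] [0.0007395588441625576, 0.0007395588441625679]
[[171 172 174 175 174 174 174 172 173 174 175 176 175 176 173 174 172 173
  174 175 175 175 173]
 [172 172 173 175 174 173 174 174 173 173 176 177 176 176 175 173 173 173
  174 175 175 175 175]
 [174 171 173 174 176 174 173 173 173 173 175 175 177 176 175 173 173 173
  174 176 176 176 176]
 [174 171 173 175 175 175 173 175 173 174 174 176 176 177 178 175 173 173
  173 175 176 176 176]
 [174 174 172 174 175 174 176 174 173 174 173 175 177 177 176 175 173 173
  172 174 176 176 176]
 [175 173 171 174 176 175 177 175 175 173 174 174 177 178 177 177 174 174
  174 175 177 176 177]
 [175 173 173 173 174 175 174 173 176 174 165 164 169 170 178 177 175 173
  173 173 175 176 178]
 [174 174 174 172 174 
[... 730 characters left out ...]

  177 178 176 174 173]
 [170 173 174 177 175 177 174 175 178 177 177 176 177 176 175 177 178 178
  177 178 175 173 173]
 [169 175 172 176 177 177 175 176 178 176 178 176 177 177 177 176 178 178
  178 177 176 174 174]
 [165 175 173 175 177 175 176 174 175 178 177 177 177 177 175 176 178 177
  178 178 178 175 173]
 [123 171 173 174 177 176 175 174 175 178 176 178 176 177 177 175 176 179
  178 177 179 175 174]]
top lid px (np.float64(222.6726475319375), np.float64(199.74385947367236)) bar (np.float64(219.68672857620803), np.float64(197.26744284627244))
scene lid px (np.float64(407.5605335895601), np.float64(181.29710376940184)) bar (np.float64(410.5067108440036), np.float64(171.4607227950436))
```

The canister appears to be standing on the mat. I'll move the wrist camera over the hole so that hole and pin are both measured in the arm's own frame.

{"method": "move_arm", "body": {"targets": [[[0,0,0,-3.13,-1.86,0,5],[0,0,0,-3.13,-1.86,0,5],[0,0,0,-3.13,-1.86,0,5],[0,0,0,-3.13,-1.86,0,5],[0,0,0,-3.13,-1.86,1.0,5],[0,0,0,-3.13,-1.86,2.0,5],[0,0,0,-3.13,-1.86,2.0,5],[0,0,0,0,0,0,5]]]}}

```text
time: 14.68
position: [0.5095, 0.0031, 0.2119]
ee_rot: [0.524, 0.851, -0.002, -0.002]
ft_force: [0.6, 0.7, -0.1]
width: 0.0499
finger_force: 0.0
```

{"method": "move_arm", "body": {"targets": [[[0,0,0,0,0,0,5],[0,0,0,0,0,0,5]]]}}

```text
time: 14.85
position: [0.5122, 0.0087, 0.2158]
ee_rot: [0.523, 0.853, 0.0, 0.0]
ft_force: [0.6, 0.6, 0.8]
width: 0.0501
finger_force: 0.0
```

```bash
python3 - <<'E'
from h import *
import pickle
np.set_printoptions(precision=4,suppress=True,linewidth=250)
m=cam("wrist");im=grab_frame("wrist");save(im,"w7.png");pickle.dump(m,open("w7.pkl","wb"))
print(read_state()["position"]);e=proj(m,[.544,-.031,.073]);print(e)
g=im.mean(2);u,v=map(int,e);print(g[v-24:v+25:2,u-26:u+27:2].astype(int))
E
```

```text
[0.5125 0.0092 0.216 ]
(np.float64(326.1529814625982), np.float64(220.15633596062605))
[[124 150 181 170 157 134 143 132 124 122 121 121 120 119 128 180 199 201 201 201 202 201 202 201 201 200 199]
 [124 125 127 124 123 122 122 120 120 120 121 120 120 120 129 181 197 198 200 200 201 202 201 202 202 202 200]
 [124 123 123 123 122 122 122 122 121 120 120 119 120 120 130 186 198 197 198 199 199 201 201 201 201 202 202]
 [122 122 124 122 124 122 123 122 121 122 121 119 120 121 138 187 196 197 197 198 197 198 200 200 201 201 202]
 [121 121 121 123 122 124 124 123 122 122 123 122 121 120 137 186 196 197 196 197 197 197 197 198 200 200 201]
 [121 121 122 122 122 121 123 123 122 122 122 122 122 120 125 168 196 197 197 195 196 197 199 198 199 199 200]
 [121 120 122 120 121 121 121 122 121 123 122 122 122 122 139 184 197 197 196 197 197 196 196 197 198 198 198]
 [120 119 119 119 120 121 122 121 122 121 121 123 122 123 134 180 199 199 198 197 196 197 197 196 197 197 198]
 [120 120 118 120 120 119 121 122 122 123 121 122 119 113 120 175 193 199 200 199 198 198 198 197 197 196 196]
 [122 122 120 
[... 1062 characters left out ...]
 198 197 197 198 197 196 197 197]
 [121 121 119 120 118 116 117 118 119 119 120 122 120 119 142 188 197 198 197 198 200 199 198 197 197 197 196]
 [122 120 120 118 120 119 119 118 119 118 118 121 120 122 141 189 197 197 197 197 198 198 199 198 198 197 197]
 [120 120 121 121 119 119 120 120 118 119 116 118 119 121 152 193 198 197 197 197 197 197 197 198 199 198 197]
 [115 119 120 120 120 122 120 118 119 119 119 118 117 118 141 185 197 199 198 198 196 197 197 197 196 198 199]
 [118 115 116 118 118 120 122 120 121 119 120 118 120 117 136 181 195 197 197 198 197 196 196 197 197 197 197]
 [117 117 116 115 116 116 119 119 121 120 120 118 119 119 137 186 194 194 195 196 198 199 198 197 196 197 197]]
```

{"method": "move_arm", "body": {"targets": [[[0,0,0,-2.38,-2.66,-0.75,5],[0,0,0,-2.38,-2.66,-0.75,5],[0,0,0,-2.38,-2.66,-0.75,5],[0,0,0,-2.38,-2.66,-0.75,5],[0,0,0,-2.38,-2.66,-0.75,5],[0,0,0,-2.38,-2.66,-0.75,5],[0,0,0,0,0,0,5],[0,0,0,0,0,0,5]]]}}

```text
time: 15.57
position: [0.4352, -0.1918, 0.2612]
ee_rot: [0.523, 0.852, 0.0, 0.001]
ft_force: [1.0, 0.1, -1.2]
width: 0.0499
finger_force: 0.0
```

```bash
python3 - <<'E'
from h import *
import pickle
np.set_printoptions(precision=4,suppress=True,linewidth=250)
print("hole",atz(pickle.load(open("w7.pkl","rb")),327.6,221,.073))
m=cam("wrist");im=grab_frame("wrist");save(im,"w8.png");pickle.dump(m,open("w8.pkl","wb"))
print(read_state()["position"]);e=proj(m,[.463,-.228,.114]);print(e,proj(m,[.4797,-.3063,.086]))
u,v=map(int,e);u0,v0=u-75,v-60
c=im[v0:v0+130,u0:u0+160];print(u0,v0)
a=cv2.imread("pics/c6.png");b=cv2.resize(cv2.cvtColor(c,cv2.COLOR_RGB2BGR),(640,520),interpolation=cv2.INTER_CUBIC)
# composite: canister check small strip under the pin crop
x=cv2.imread("pics/scene6.png")[150:230,370:440]
x=cv2.resize(x,(160,183),interpolation=cv2.INTER_CUBIC);y=np.zeros((520,160,3),np.uint8);y[:183]=x
cv2.imwrite("pics/c8.png",np.hstack([b,y]))
E
```

```text
hole [ 0.546  -0.0312  0.073 ]
[ 0.4353 -0.1906  0.2607]
(np.float64(324.37080886700437), np.float64(214.7808661233996)) (np.float64(308.36913390874554), np.float64(262.89069071576733))
249 154
```

View pics/c8.png

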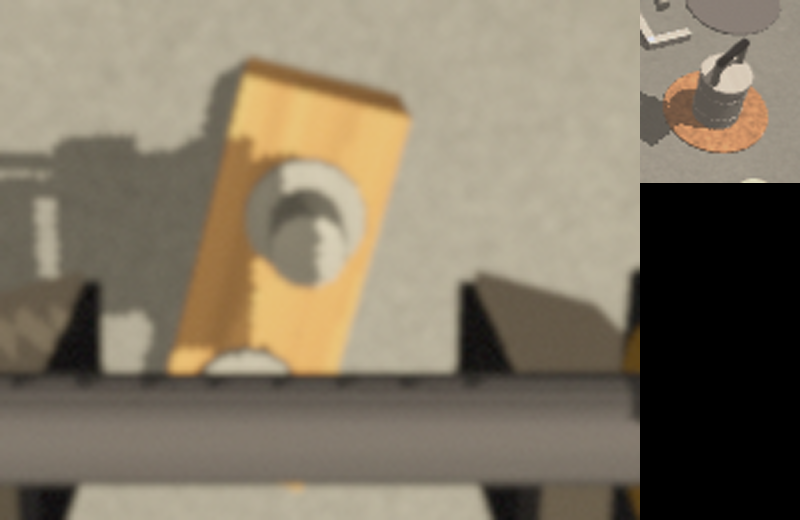

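The right strip shows the canister standing upright on the cork mat. The left crop shows the long pin, with its collar centred at crop (306,222) and its knob top at (310,250); the fingers lie either side.

```bash
python3 - <<'E'
from h import *
import pickle
np.set_printoptions(precision=4,suppress=True,linewidth=250)
m=pickle.load(open("w8.pkl","rb"))
K=atz(m,326.5,216.5,.115);C=atz(m,325.5,209.5,.081);print("knob",K,"collar",C)
s=read_state();r=R.from_quat(s["ee_rot"]).as_matrix();print(s["position"],"tool shift",r.T@((K+C)/2*[1,1,0]+[0,0,.115]-s["position"]))
E
```

```text
knob [ 0.4661 -0.2285  0.115 ] collar [ 0.4666 -0.2302  0.081 ]
[ 0.4353 -0.1906  0.2607] tool shift [-0.0485  0.0098  0.1458]
```

{"method": "move_arm", "body": {"targets": [[[0,0,0,-2.4,0.49,0,0],[0,0,0,-2.45,0.49,1.5,0],[0,0,0,0,0,3,0],[0,0,0,0,0,3,0],[0,0,0,0,0,3,0],[0,0,0,0,0,3,0],[0,0,0,0,0,0,0],[0,0,0,0,0,0,0]]]}}

```text
time: 16.28
position: [0.4657, -0.2279, 0.1245]
ee_rot: [0.521, 0.853, 0.0, -0.002]
ft_force: [-0.9, 0.4, 0.2]
width: 0.0024
finger_force: 0.0
```

{"method": "move_arm", "body": {"targets": [[[0,0,0,0,0,0.2,0],[0,0,0,0,0,0.2,0],[0,0,0,0,0,0,0]]]}}

```text
time: 16.53
position: [0.4664, -0.2302, 0.1225]
ee_rot: [0.522, 0.853, -0.0, 0.001]
ft_force: [0.2, -0.5, 0.1]
width: 0.0005
finger_force: 0.0
```

{"method": "move_arm", "body": {"targets": [[[0,0,0,0,0,0.4,0],[0,0,0,0,0,0.4,0],[0,0,0,0,0,0.2,0],[0,0,0,0,0,0,0]]]}}

```text
time: 16.87
position: [0.4651, -0.2299, 0.1106]
ee_rot: [0.522, 0.853, 0.0, -0.0]
ft_force: [-0.2, 0.5, -0.2]
width: 0.0006
finger_force: 0.0
```

{"method": "move_arm", "body": {"targets": [[[0,0,0,0,0,0.6,0],[0,0,0,0,0,0.6,0],[0,0,0,0,0,0.5,0],[0,0,0,0,0,0.3,0],[0,0,0,0,0,0,0],[0,0,0,0,0,0,0]]]}}

```text
time: 17.37
position: [0.4653, -0.23, 0.0908]
ee_rot: [0.522, 0.853, 0.0, -0.0]
ft_force: [0.5, 0.9, -0.2]
width: 0.0004
finger_force: 0.0
```

{"method": "move_arm", "body": {"targets": [[[0,0,0,0,0,0.3,0],[0,0,0,0,0,0,0]]]}}

```text
time: 17.53
position: [0.4654, -0.23, 0.0878]
ee_rot: [0.522, 0.853, 0.0, -0.0]
ft_force: [0.1, -1.0, 0.9]
width: 0.0004
finger_force: 0.0
```

{"method": "move_arm", "body": {"targets": [[[0,0,0,0,0,0.3,0],[0,0,0,0,0,0,0]]]}}

```text
time: 17.7
position: [0.4653, -0.2299, 0.0847]
ee_rot: [0.522, 0.853, 0.0, -0.0]
ft_force: [0.3, 0.4, -0.2]
width: 0.0004
finger_force: 0.0
```

{"method": "move_arm", "body": {"targets": [[[0,0,0,0,0,0.3,0],[0,0,0,0,0,0,0]]]}}

```text
time: 17.87
position: [0.4652, -0.2299, 0.0816]
ee_rot: [0.522, 0.853, 0.0, -0.0]
ft_force: [-0.4, -0.2, 0.1]
width: 0.0006
finger_force: 0.0
```

{"method": "move_arm", "body": {"targets": [[[0,0,0,0,0,0.3,0],[0,0,0,0,0,0,0]]]}}

```text
time: 18.03
position: [0.4666, -0.2308, 0.0801]
ee_rot: [0.522, 0.853, -0.0, 0.002]
ft_force: [-0.2, -0.0, 6.0]
width: 0.0004
finger_force: 3.1
```

Contact at 0.0803 m matches the same 35 mm offset seen on the bar. I'll open and descend so the tips are 23 mm below the knob top; the collar is 34 mm below it.

{"method": "move_arm", "body": {"targets": [[[0,0,0,0,0,-0.7,4.5],[0,0,0,0,0,0,4.5],[0,0,0,0,0,0,4.5],[0,0,0,0,0,0,4.5],[0,0,0,0,0,0,4.5],[0,0,0,0,0,0,4.5],[0,0,0,0,0,0,4.5],[0,0,0,0,0,0,4.5]]]}}

```text
time: 18.7
position: [0.4654, -0.23, 0.0859]
ee_rot: [0.522, 0.853, 0.0, -0.0]
ft_force: [0.2, -0.3, 0.5]
width: 0.0446
finger_force: 0.0
```

{"method": "move_arm", "body": {"targets": [[[0,0,0,0,0,0.8,4.5],[0,0,0,0,0,0.8,4.5],[0,0,0,0,0,0.7,4.5],[0,0,0,0,0,0.5,4.5],[0,0,0,0,0,0,4.5],[0,0,0,0,0,0,4.5]]]}}

```text
time: 19.2
position: [0.4652, -0.2299, 0.0575]
ee_rot: [0.522, 0.853, 0.0, -0.001]
ft_force: [0.3, -0.5, -0.1]
width: 0.0449
finger_force: 0.0
```

{"method": "move_arm", "body": {"grip_force": 55, "targets": [[[0,0,0,0,0,0,2],[0,0,0,0,0,0,1],[0,0,0,0,0,0,1],[0,0,0,0,0,0,1],[0,0,0,0,0,0,1],[0,0,0,0,0,0,1],[0,0,0,0,0,0,1]]]}}

```text
time: 19.78
position: [0.4656, -0.2302, 0.0583]
ee_rot: [0.522, 0.853, -0.0, 0.0]
ft_force: [-1.5, -0.6, 2.3]
width: 0.0229
finger_force: 55.0
```

{"method": "move_arm", "body": {"targets": [[[0,0,0,0,0,-0.5,1],[0,0,0,0,0,-1.0,1],[0,0,0,0,0,-1.5,1],[0,0,0,0,0,-1.5,1],[0,0,0,0,0,-1.5,1],[0,0,0,0,0,-1.0,1],[0,0,0,0,0,-0.7,1],[0,0,0,0,0,-0.5,1]]]}}

```text
time: 20.45
position: [0.4656, -0.2301, 0.141]
ee_rot: [0.522, 0.853, 0.0, 0.0]
ft_force: [0.2, -0.1, -2.5]
width: 0.0228
finger_force: 55.0
```

{"method": "move_arm", "body": {"targets": [[[0,0,0,1.0,1.15,0,1],[0,0,0,1.75,2.0,0,1],[0,0,0,2.2,2.55,0,1],[0,0,0,2.5,2.9,0,1],[0,0,0,2.5,2.9,0,1],[0,0,0,2.0,2.3,0,1],[0,0,0,1.3,1.5,0,1],[0,0,0,0.7,0.8,0,1]]]}}

```text
time: 21.12
position: [0.5457, -0.0299, 0.1396]
ee_rot: [0.521, 0.853, 0.0, -0.001]
ft_force: [0.9, -0.3, -2.2]
width: 0.0225
finger_force: 55.0
```

{"method": "move_arm", "body": {"targets": [[[0,0,0,0,0,0,1],[0,0,0,0,0,0,1],[0,0,0,0,0,0,1]]]}}

```text
time: 21.37
position: [0.5449, -0.0338, 0.1399]
ee_rot: [0.523, 0.853, -0.0, -0.0]
ft_force: [0.2, 0.6, -1.4]
width: 0.0228
finger_force: 55.0
```

```bash
python3 - <<'E'
from h import *
s=read_state();r=R.from_quat(s["ee_rot"]).as_matrix();print(s["position"],"shift",r.T@(np.array([.5459,-.0325,s["position"][2]])-s["position"]),s["width"],s["finger_force"],s["ft_force"],r[:,2])
E
```

```text
[ 0.54493111 -0.03384547  0.13988225] shift [ 7.59515669e-04  1.47383242e-03 -1.25840425e-06] 0.02275582790029505 54.97616350650787 [ 0.2343744   0.64746786 -1.40349232] [-8.27167070e-04 -3.39635843e-04 -9.99999600e-01]
```

{"method": "move_arm", "body": {"targets": [[[0,0,0,0.08,0.15,0.6,1],[0,0,0,0,0,0.7,1],[0,0,0,0,0,0.7,1],[0,0,0,0,0,0,1],[0,0,0,0,0,0,1],[0,0,0,0,0,0,1]]]}}

```text
time: 21.87
position: [0.5464, -0.0314, 0.12]
ee_rot: [0.522, 0.853, 0.0, -0.0]
ft_force: [0.1, -0.6, -1.7]
width: 0.0229
finger_force: 55.0
```

{"method": "move_arm", "body": {"targets": [[[0,0,0,0,0,0.2,1],[0,0,0,0,0,0.2,1],[0,0,0,0,0,0,1]]]}}

```text
time: 22.12
position: [0.5463, -0.0312, 0.1158]
ee_rot: [0.522, 0.853, -0.0, -0.0]
ft_force: [0.6, 0.1, -1.9]
width: 0.0228
finger_force: 55.0
```

{"method": "move_arm", "body": {"targets": [[[0,0,0,0,0,0.2,1],[0,0,0,0,0,0.2,1],[0,0,0,0,0,0,1]]]}}

```text
time: 22.37
position: [0.5462, -0.0311, 0.1117]
ee_rot: [0.522, 0.853, -0.0, -0.0]
ft_force: [0.0, -0.3, -2.0]
width: 0.0226
finger_force: 55.0
```

{"method": "move_arm", "body": {"targets": [[[0,0,0,-0.08,-0.05,0.2,1],[0,0,0,0,0,0.2,1],[0,0,0,0,0,0,1]]]}}

```text
time: 22.62
position: [0.5461, -0.0322, 0.1076]
ee_rot: [0.522, 0.853, -0.0, -0.0]
ft_force: [0.2, 0.4, -2.2]
width: 0.0225
finger_force: 55.0
```

{"method": "move_arm", "body": {"targets": [[[0,0,0,0,0,0.2,1],[0,0,0,0,0,0.2,1],[0,0,0,0,0,0,1]]]}}

```text
time: 22.87
position: [0.5461, -0.0321, 0.1037]
ee_rot: [0.522, 0.853, -0.0, -0.0]
ft_force: [-0.9, -0.1, -1.1]
width: 0.0231
finger_force: 55.0
```

```bash
python3 - <<'E'
from h import *
s=read_state();print(s["position"],s["ft_force"],s["wrist_torque"])
E
```

```text
[ 0.54608097 -0.03209792  0.10365767] [-0.85779282 -0.14291318 -1.09017338] [-0.08085291 -0.00041986  0.0114197 ]
```

{"method": "move_arm", "body": {"targets": [[[0,0,0,0,0,0.3,1],[0,0,0,0,0,0.3,1],[0,0,0,0,0,0,1]]]}}

```text
time: 23.12
position: [0.5459, -0.0321, 0.0974]
ee_rot: [0.522, 0.853, -0.0, -0.001]
ft_force: [-0.5, 0.0, -2.0]
width: 0.0227
finger_force: 55.0
```

{"method": "move_arm", "body": {"targets": [[[0,0,0,0,0,0.3,1],[0,0,0,0,0,0.3,1],[0,0,0,0,0,0,1]]]}}

```text
time: 23.37
position: [0.5459, -0.0321, 0.0914]
ee_rot: [0.522, 0.853, -0.0, -0.001]
ft_force: [-0.5, 0.4, -2.3]
width: 0.023
finger_force: 55.0
```

{"method": "move_arm", "body": {"targets": [[[0,0,0,0,0,0.3,1],[0,0,0,0,0,0.3,1],[0,0,0,0,0,0.3,1],[0,0,0,0,0,0,1]]]}}

```text
time: 23.7
position: [0.546, -0.0323, 0.0824]
ee_rot: [0.522, 0.853, -0.0, -0.0]
ft_force: [-0.8, -0.6, -3.5]
width: 0.0228
finger_force: 55.0
```

{"method": "move_arm", "body": {"targets": [[[0,0,0,0,0,0.3,1],[0,0,0,0,0,0.3,1],[0,0,0,0,0,0.3,1],[0,0,0,0,0,0,1]]]}}

```text
time: 24.03
position: [0.5461, -0.0323, 0.0734]
ee_rot: [0.522, 0.853, -0.0, -0.0]
ft_force: [0.4, -1.2, -4.2]
width: 0.0228
finger_force: 55.0
```

{"method": "move_arm", "body": {"targets": [[[0,0,0,0,0,0.3,1],[0,0,0,0,0,0.3,1],[0,0,0,0,0,0.3,1],[0,0,0,0,0,0.3,1],[0,0,0,0,0,0,1]]]}}

```text
time: 24.45
position: [0.5461, -0.0322, 0.0612]
ee_rot: [0.522, 0.853, -0.0, -0.0]
ft_force: [-0.3, -3.0, -3.8]
width: 0.0225
finger_force: 55.0
```

{"method": "move_arm", "body": {"targets": [[[0,0,0,0,0,0.3,1],[0,0,0,0,0,0,1]]]}}

```text
time: 24.62
position: [0.5461, -0.0321, 0.0584]
ee_rot: [0.522, 0.853, -0.0, -0.0]
ft_force: [0.7, -2.7, -4.6]
width: 0.0225
finger_force: 55.0
```

{"method": "move_arm", "body": {"targets": [[[0,0,0,0,0,0.2,1],[0,0,0,0,0,0,1]]]}}

```text
time: 24.78
position: [0.5463, -0.0323, 0.0568]
ee_rot: [0.522, 0.853, -0.0, -0.0]
ft_force: [1.1, -3.5, -2.7]
width: 0.0231
finger_force: 55.0
```

{"method": "move_arm", "body": {"targets": [[[0,0,0,0,0,0.2,1],[0,0,0,0,0,0,1]]]}}

```text
time: 24.95
position: [0.5466, -0.0326, 0.0565]
ee_rot: [0.522, 0.853, -0.0, 0.001]
ft_force: [-4.1, -4.4, 10.6]
width: 0.0232
finger_force: 55.0
```

{"method": "move_arm", "body": {"targets": [[[0,0,0,0,0,0.2,1],[0,0,0,0,0,0,1]]]}}

```text
time: 25.12
position: [0.5467, -0.0328, 0.0563]
ee_rot: [0.522, 0.853, -0.0, 0.001]
ft_force: [-10.4, -4.5, 24.4]
width: 0.0229
finger_force: 55.0
```

The pin stopped at 0.0563 m, which is where the collar should sit, under a 24 N push. I'll release in place and rise.

{"method": "move_arm", "body": {"targets": [[[0,0,0,0,0,0,4.5],[0,0,0,0,0,0,4.5],[0,0,0,0,0,0,4.5],[0,0,0,0,0,0,4.5],[0,0,0,0,0,0,4.5],[0,0,0,0,0,0,4.5],[0,0,0,0,0,0,4.5]]]}}

```text
time: 25.7
position: [0.5462, -0.032, 0.0528]
ee_rot: [0.522, 0.853, 0.0, -0.0]
ft_force: [-0.4, 0.4, -0.1]
width: 0.045
finger_force: 0.0
```

{"method": "move_arm", "body": {"targets": [[[0,0,0,0,0,-1,4.5],[0,0,0,0,0,-2,4.5],[0,0,0,0,0,-3,4.5],[0,0,0,0,0,-4,4.5],[0,0,0,0,0,-4,4.5],[0,0,0,0,0,0,4.5],[0,0,0,0,0,0,0]]]}}

```text
time: 26.28
position: [0.5478, -0.0324, 0.1964]
ee_rot: [0.522, 0.853, 0.001, 0.003]
ft_force: [0.1, 0.4, -1.3]
width: 0.0416
finger_force: 0.0
```

I'll check the seat by touching the knob top with shut fingers; contact should come at about 0.078 m if the pin is home. The touch also presses it down.

{"method": "move_arm", "body": {"targets": [[[0,0,0,0,0,1,0],[0,0,0,0,0,2,0],[0,0,0,0,0,2.5,0],[0,0,0,0,0,2.5,0],[0,0,0,0,0,1.5,0],[0,0,0,0,0,1,0],[0,0,0,0,0,0,0],[0,0,0,0,0,0,0]]]}}

```text
time: 26.95
position: [0.5457, -0.032, 0.0871]
ee_rot: [0.522, 0.853, -0.0, -0.001]
ft_force: [0.5, 0.4, 0.3]
width: 0.0006
finger_force: 0.0
```

{"method": "move_arm", "body": {"targets": [[[0,0,0,0,0,0.2,0],[0,0,0,0,0,0.1,0],[0,0,0,0,0,0,0]]]}}

```text
time: 27.2
position: [0.5467, -0.0322, 0.0857]
ee_rot: [0.522, 0.853, 0.0, 0.001]
ft_force: [-0.3, 1.0, -0.1]
width: 0.0006
finger_force: 0.0
```

{"method": "move_arm", "body": {"targets": [[[0,0,0,0,0,0.3,0],[0,0,0,0,0,0.2,0],[0,0,0,0,0,0,0]]]}}

```text
time: 27.45
position: [0.5461, -0.0321, 0.0799]
ee_rot: [0.522, 0.853, -0.0, -0.0]
ft_force: [0.3, 0.9, -0.7]
width: 0.0006
finger_force: 0.0
```

{"method": "move_arm", "body": {"targets": [[[0,0,0,0,0,0.3,0],[0,0,0,0,0,0,0]]]}}

```text
time: 27.62
position: [0.5465, -0.0325, 0.0782]
ee_rot: [0.522, 0.853, -0.0, 0.001]
ft_force: [-3.8, -1.0, 8.9]
width: 0.0004
finger_force: 4.5
```

{"method": "move_arm", "body": {"targets": [[[0,0,0,0,0,0.2,0],[0,0,0,0,0,0,0]]]}}

```text
time: 27.78
position: [0.5467, -0.0326, 0.0781]
ee_rot: [0.522, 0.853, 0.0, 0.001]
ft_force: [-9.1, 0.3, 23.1]
width: 0.0006
finger_force: 11.4
```

Contact came at 0.0782 m, so the pin is home. I'll rise and hand in.

{"method": "move_arm", "body": {"targets": [[[0,0,0,0,0,-1,0],[0,0,0,0,0,-2,0],[0,0,0,0,0,-3,0],[0,0,0,0,0,-3,0],[0,0,0,0,0,-2,0],[0,0,0,0,0,0,0],[0,0,0,0,0,0,0],[0,0,0,0,0,0,0]]]}}

```text
time: 28.45
position: [0.5458, -0.032, 0.1842]
ee_rot: [0.522, 0.853, -0.0, -0.001]
ft_force: [-0.4, 0.2, -0.3]
width: 0.0002
finger_force: 0.0
```

```bash
python3 -c "
from cell import *
s=read_state();print(s['position'],s['ft_force'],s['finger_force']);print(close_job())"
```

```text
[ 0.54575907 -0.03204762  0.18418915] [-0.36769693  0.15143057 -0.30293263] 0.0
the job is handed in; nothing more can be done
None
```

I handed the job in at about 28 s, with the canister set down upright on the cork mat and the longer pin pushed home in the hitch and released; no verdict came back, but a touch on the knob put the collar flat on the fork.

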